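# Line up and bolt the crate stop on the berry packing bench

### The job

The sliding crate-stop plate on the packing bench has crept, so its hole no longer lies over the hole in the block underneath. Push the tapered drift deep down through both holes to lever them into line, pull it out and stand it back in the stand it came from, then drop the large flanged bolt through both holes until its flange sits flat on the plate, and let go.

Things in the scene. Friction and masses are not known exactly. Their poses are not given: they have to be found in the camera images.
- anchor: Crate-stop base, fixed, placed and turned differently each time: dark steel block 130 (x) x 110 (y) x 60 mm high, upright 36 mm through hole at its centre, down to the bench. Origin: on the hole's axis at bench level; z up, x the way the plate slides. Keeper rails along x, 47-55 mm either side, rise to 76 mm; below them a foot 170 mm wide (y), 8 mm high.
- plate (a joint): Bare stainless plate, 90 x 12 mm, on the block, top 72 mm above the bench, with its own 36 mm hole; upright flange 102-110 mm to +x of that hole, top at 117 mm. Value: offset (m) of its hole from the block's along the anchor's +x, 0 = in line, 0.016 to 0.020 at first. Slides stiffly (3 N), -0.020 to 0.026, stays put. The bolt passes when within about 0.010.
- drift: Tapered drift, dark steel, 0.45 kg, upright, point down, in a fixed white stand (75 mm square, 68 mm high, 33 mm hole), point 8 mm above the bench; note this start for its return. Origin: its point; z up. Round: 8 mm at the point, widening to 30 mm at 40 mm; 30 mm from 40 to 90 mm up, 24 mm grip from 94 to 134 mm (top). Not the longer, straight 24 mm pin in a like stand.
- bolt: Large flanged bolt, bright steel, 0.35 kg, upright in another such stand, flange on its top. Origin: lower end of the shank, 10 mm above the bench here, 14 mm when seated in the crate stop; z up. Shank 24 x 58 mm (foot bevelled), flange 44 mm wide at 58-64 mm, hexagon head 30 mm across flats at 64-94 mm, flats facing its own +x and -x. Not the thin bolt with a 19 mm head.
Mind the look-alikes: they are no part of the job. Leave any blue look-alike of the drift alone. Leave any green look-alike of the bolt alone.

How it is judged:
By the outcome, as a careful person would: the job done as asked, in the order asked, and still so for the second after the job is handed in, with the robot touching nothing.
It also fails if it takes over 64 s, if anything falls off the work surface, if the arm or the gripper's body presses on something with over 40 N, if the wrist force passes 120 N, or if a joint passes its speed limit or range.

### The arm

A 6-joint arm with a two-finger parallel gripper is mounted at the origin on the work surface. World frame = base frame: x ahead of the robot, y to its left, z up, the work surface at z = 0. Lengths are in m, angles in rad, forces in N, time in s.
With the tool pointing down it reaches from about 0.35 to 0.975 m from the base axis. Payload 4.9 kg.
Tool frame: the origin (TCP) lies between the finger pads; the fingertips stand 25 mm ahead of it and the grasp point (between the pads) lies 6 mm ahead of it; z points along the fingers, y is the line along which they close (so a half turn about z gives the same grasp; the last joint's range is limited). The gripper opens to 85 mm and grips with 20 to 120 N. Pads are 22 mm wide; open, the fingers measure 114 mm over their backs; the gripper's body (76 mm by 85 mm) begins 54 mm behind the grasp point. The pads swing forward as they close: fully open they stand 13 mm farther back than shut.
Start: joints at [-1.421, 0.053, 1.613, -0, 1.476, -0.119], TCP at [0.166, -0.603, 0.256] pointing down, gripper open.
Joint ranges: [-3.01, 3.01], [-1.01, 2.22], [0.06, 2.58], [-1.02, 4.17], [0.09, 2.62], [-3.14, 3.14]. Speed limits (rad/s): [2.57, 2.57, 3.14, 3.14, 3.14, 3.14].

### API

Orientations are given as a unit quaternion [w, x, y, z].
In Python, from plant import manip gives the robot as it stands.
- The arm moves only by the shell command python3 -m inch 'ROWS'. ROWS is JSON, a list of rows, each a list of 3 entries, a list of its own where there are three numbers: the shift along the tool's x, y, z in m, then the turn, a rotation vector about the tool's x, y, z in rad, then the opening, from 0 (shut) to 1 (fully open). A call has 1 to 8 rows; each row shifts and turns the commanded pose from where the row before left it, along the tool's axes as they then stand; what a row does not reach is not made up. A row lasts 1/10 s, in which the tool goes at most 50 mm and 8.59 degrees, less where a joint would pass 70% of its speed; a pose out of reach is approached as far as the arm can. A call with a gripper value outside its range is refused whole. The fingers move at their own pace and stop on an object; the grip force is fixed at half the most. Time passes only in rows, so rows that do not move let the fingers close. It gives the time, the measured TCP pose, the force, the opening and the grip force at its end, in the units of the state.
- manip.state(): the state, without advancing time (a new reading comes with each control period).
- manip.grab_frame(name): name is "scene" or "top"; returns (picture, depth): 420x560x3 uint8, red, green, blue; 420x560 float32, m along the optical axis (not along the pixel's ray), 0 where there is no reading.
- manip.camera_params(name): a dict with "camera_matrix" (3x3 intrinsics, pixels), "rvec" (rotation vector, rad) and "tvec" (3), from world to camera coordinates, as OpenCV has them. Camera axes: x right, y down, z forward; pixel columns grow to the right and rows downward; lengths in m; the calibration is good to about 2 mm. A picture is of the moment at which its call begins. camera_params takes no time and is no camera call.
- manip.job_done(): hands the job in; it is judged then, once.
Trained networks look in the newest picture that a camera, given by its name, has taken for a name from the list of things; names that differ only in an ending like _2 or _b are one class to them, and where a whole thing is asked for, a point or a joint stands for the part that bears it (a point fixed in the world has none). Each returns a list of dicts, best first, with "score" (0 to 1); they miss things now and then, are a little off and sometimes report something else, mostly with a low value. They report only what shows in the picture. A call takes as long as a camera call. They do not tell look-alikes from the thing itself.
- manip.look_for(camera, label): "point" ([x, y, z] in m, in world coordinates, good to about 4 mm: the middle of the surface that is visible of it).
The state is a dict: "time": time; "joint_pos": joint angles; "joint_vel": joint speeds; "joint_efforts": joint torques, N m; "tool_pos": TCP position; "tool_rot": TCP orientation; "contact_force": force on the tool from outside, world axes, zero at the start; "ft_torque": the same for the moment, N m; "gripper_width": opening from 0.0 (shut) to 1.0 (fully open); "grasp_force": force on a finger pad.
Only numpy, scipy, OpenCV 4.12 (cv2) and the standard library are available. Lean on these libraries where they do the work, as an engineer would, in place of code of your own. Each camera call takes 0.05 s, during which the arm holds its last target. There are 200 camera calls.

## Working session

There is one attempt and no reset: what is moved stays moved. The work goes in short steps, Python scripts to look and compute and a shell command to move; the robot and the scene stay as the last step left them, time stands still between calls to the robot, and variables do not carry over. Pictures are saved under pics/ and viewed, at most 10 in all, crops included, and the job is handed in when it is done.

```bash
mkdir -p pics; ls
cat > h.py <<'E'
import numpy as np, cv2
from plant import manip
def grab(n):
    p,d=manip.grab_frame(n); c=manip.camera_params(n)
    return p,d,np.array(c["camera_matrix"]),cv2.Rodrigues(np.array(c["rvec"]))[0],np.array(c["tvec"]).ravel()
def cloud(d,K,R,t):
    v,u=np.mgrid[:d.shape[0],:d.shape[1]]
    P=np.stack([(u-K[0,2])/K[0,0]*d,(v-K[1,2])/K[1,1]*d,d],-1)
    W=(P-t)@R
    W[d==0]=np.nan
    return W
E
python3 - <<'E'
from h import *
print(manip.state())
for n in("scene","top"):
    p,d,K,R,t=grab(n); cv2.imwrite(f"pics/{n}0.png",p[:,:,::-1]); np.savez(f"{n}0.npz",p=p,d=d,K=K,R=R,t=t)
    print(n,"cam at",-R.T@t,K[0,0])
    for l in("anchor","plate","drift","bolt"):
        print(l,[(np.round(x["point"],3).tolist(),round(x["score"],2),np.round(cv2.projectPoints(np.array(x["point"]),cv2.Rodrigues(R)[0],t,K,None)[0].ravel()).tolist()) for x in manip.look_for(n,l)])
E
```

```text
pics
{'time': 0.0, 'joint_pos': array([-1.42101202e+00,  5.33539422e-02,  1.61428499e+00,  1.51823173e-05,
        1.47599792e+00, -1.18992725e-01]), 'joint_vel': array([-0.00027233,  0.00045504, -0.0011038 ,  0.00064458,  0.00047532,
        0.00061365]), 'joint_efforts': array([ 1.99771762e-05, -3.93683231e+01, -3.70174563e+01, -8.63173204e-05,
        7.13426038e-03,  4.31440526e-06]), 'tool_pos': array([ 0.16589361, -0.60199288,  0.25507016]), 'tool_rot': array([-1.02209266e-03,  9.90983026e-01,  1.33983574e-01, -8.17993445e-06]), 'contact_force': array([ 0.85457564,  0.15309313, -0.32683657]), 'ft_torque': array([ 0.02065347,  0.02042161, -0.03131499]), 'grasp_force': 0.0, 'gripper_width': 1.0029122058793698}
scene cam at [1.40064686 0.45796547 0.80449333] 509.9668791569929
anchor [([0.483, 0.291, 0.08], 0.66, [389.0, 233.0]), ([0.512, 0.081, 0.074], 0.63, [298.0, 219.0])]
plate [([0.532, 0.052, 0.07], 0.66, [284.0, 221.0])]
drift [([0.609, -0.275, 0.099], 0.86, [150.0, 195.0]), ([0.674, -0.181, 0.084], 0.74, [166.0, 224.0])]
bolt [([0.48, 0.291, 0.083], 0.84, [389.0, 232.0]), ([0.381, 0.337, 0.066], 0.68, [418.0, 219.0])]
top cam at [0.31594552 0.02193006 1.24914445] 464.6792022669255
anchor [([0.489, 0.049, 0.074], 0.91, [263.0, 223.0])]
plate [([0.515, 0.048, 0.07], 0.72, [263.0, 213.0])]
drift [([0.659, -0.186, 0.103], 0.72, [355.0, 156.0]), ([0.591, -0.276, 0.111], 0.69, [391.0, 182.0])]
bolt [([0.368, 0.328, 0.091], 0.71, [149.0, 270.0]), ([0.469, 0.284, 0.1], 0.5, [168.0, 229.0])]
```

View pics/scene0.png

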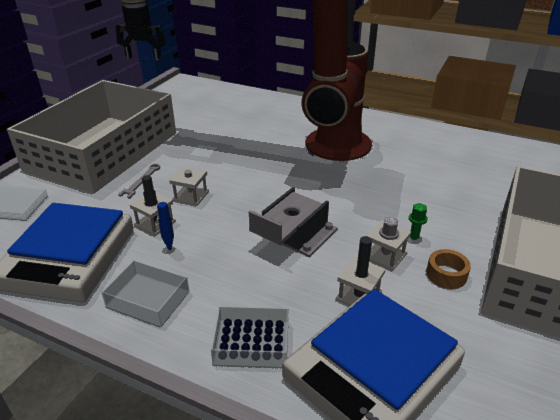

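View pics/top0.png

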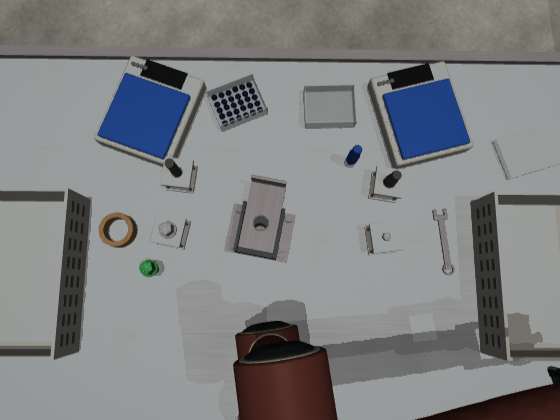

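The scene view has two black rods in white stands, at (150,195) and (363,258), and the top view shows them at (391,180) and (174,168). The bright bolt with the wide flange is at scene (390,230) / top (168,230), and the thin bolt is at scene (188,175) / top (387,238). The blue and green look-alikes stand loose. I'll enlarge the candidates and measure them.

Run:
```python
from h import *
s=np.load("scene0.npz");T=np.load("top0.npz")
def crop(z,u,v,w,h,f): return cv2.resize(z["p"][v-h//2:v+h//2,u-w//2:u+w//2,::-1],None,fx=f,fy=f,interpolation=cv2.INTER_CUBIC)
a=np.hstack([crop(s,152,200,66,76,4),crop(s,363,262,66,76,4),crop(s,390,232,66,76,4)])
b=np.hstack([crop(T,391,180,66,60,4),crop(T,174,170,66,60,4),crop(T,168,230,66,60,4)])
cv2.imwrite("pics/cand.png",np.vstack([a,b]))
c=np.hstack([crop(T,262,218,80,96,5),crop(s,290,218,80,96,5)])
cv2.imwrite("pics/anch.png",c)
for n,z in(("scene",s),("top",T)):
    W=cloud(z["d"],z["K"],z["R"],z["t"]); p=z["p"].astype(int)
    for name,(x,y),r in(("rodA",(.59,-.276),.055),("rodB",(.62,.26),.06),("bolt",(.472,.288),.055)):
        m=np.hypot(W[...,0]-x,W[...,1]-y)<r
        for lo,hi in((.06,.0705),(.072,.079),(.08,.095),(.095,.11),(.11,.13),(.13,.142),(.142,.2)):
            q=W[m&(W[...,2]>lo)&(W[...,2]<hi)]
            if len(q)>3: print(n,name,lo,hi,len(q),np.round(q.mean(0),4),np.round(np.ptp(q,0),3))
```

```text
scene rodA 0.06 0.0705 300 [ 0.6122 -0.2764  0.0679] [0.08  0.087 0.01 ]
scene rodA 0.072 0.079 44 [ 0.606  -0.2746  0.0741] [0.071 0.074 0.007]
scene rodA 0.08 0.095 61 [ 0.6099 -0.2752  0.0879] [0.025 0.024 0.015]
scene rodA 0.095 0.11 70 [ 0.608  -0.2765  0.102 ] [0.027 0.028 0.014]
scene rodA 0.11 0.13 66 [ 0.6083 -0.2764  0.12  ] [0.023 0.022 0.02 ]
scene rodA 0.13 0.142 46 [ 0.6074 -0.2763  0.1365] [0.027 0.021 0.012]
scene rodA 0.142 0.2 39 [ 0.6031 -0.2815  0.1437] [0.021 0.02  0.003]
scene rodB 0.06 0.0705 673 [0.6313 0.2751 0.0681] [0.083 0.082 0.01 ]
scene rodB 0.072 0.079 55 [0.6282 0.2738 0.0743] [0.076 0.074 0.007]
scene rodB 0.08 0.095 61 [0.6304 0.2753 0.0872] [0.015 0.021 0.015]
scene rodB 0.095 0.11 66 [0.6298 0.2757 0.1023] [0.019 0.023 0.015]
scene rodB 0.11 0.13 86 [0.6303 0.275  0.1202] [0.013 0.023 0.02 ]
scene rodB 0.13 0.142 52 [0.6301 0.2756 0.1358] [0.017 0.023 0.012]
scene rodB 0.142 0.2 153 [0.6264 0.2744 0.1546] [0.028 0.023 0.02 ]
scene bolt 0.06 0.0705 448 [0.4824 0.2924 0.0677] [0.092 0.087 0.01 ]
scene bolt 0.072 0.079 116 [0.4792 0.2924 0.075 ] [0.0
[... 668 characters left out ...]
4 0.271  0.0676] [0.081 0.081 0.01 ]
top rodB 0.072 0.079 50 [0.6181 0.2721 0.0736] [0.077 0.067 0.007]
top rodB 0.08 0.095 16 [0.6155 0.2694 0.0865] [0.015 0.016 0.014]
top rodB 0.095 0.11 17 [0.6154 0.2689 0.1019] [0.016 0.016 0.012]
top rodB 0.11 0.13 25 [0.6144 0.2703 0.1195] [0.014 0.018 0.018]
top rodB 0.13 0.142 17 [0.6148 0.2704 0.1365] [0.016 0.018 0.012]
top rodB 0.142 0.2 90 [0.6203 0.274  0.1568] [0.023 0.022 0.021]
top bolt 0.06 0.0705 517 [0.4695 0.2894 0.0678] [0.087 0.086 0.01 ]
top bolt 0.072 0.079 109 [0.4672 0.2861 0.0742] [0.072 0.074 0.007]
top bolt 0.08 0.095 18 [0.4639 0.2805 0.0877] [0.027 0.018 0.013]
top bolt 0.095 0.11 138 [0.4699 0.2902 0.1042] [0.03  0.03  0.013]
```

View pics/cand.png

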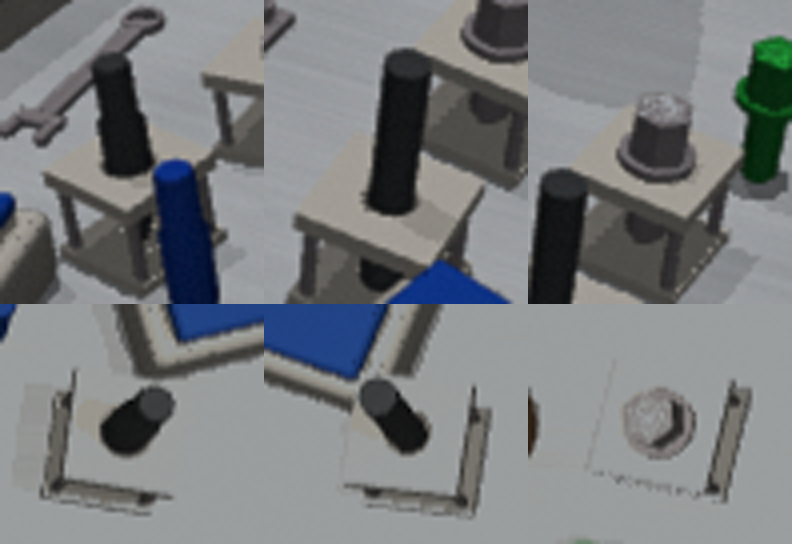

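View pics/anch.png

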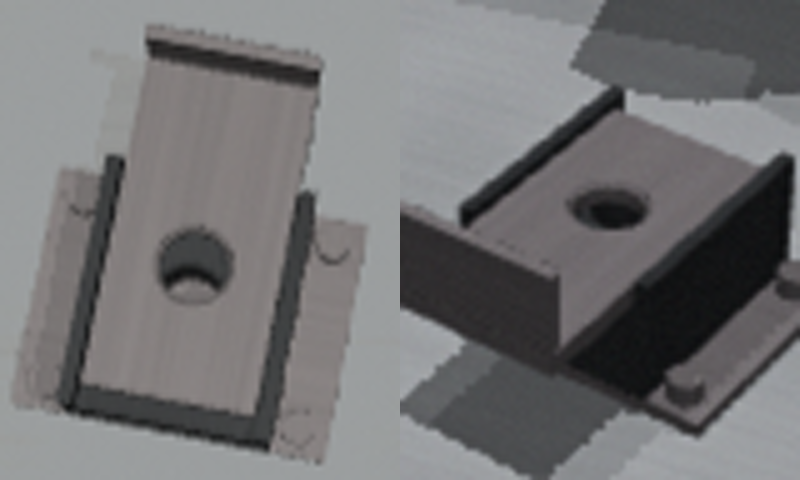

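The drift is the rod at scene (150,195) / top (391,180). It is stepped (30 mm body, 24 mm grip) with its top at 0.142 m, whereas the other rod is straight and 0.17 m tall. The bolt is the wide-flanged one at scene (390,230). The plate hole shows at about (196,268) in the anchor crop. Next I'll take precise fits.

```bash
cat >> h.py <<'E'
def plane(u,v,z,K,R,t):
    r=np.stack([(u-K[0,2])/K[0,0],(v-K[1,2])/K[1,1],np.ones_like(u,float)],-1)@R
    c=-R.T@t
    return c+r*((z-c[2])/r[...,2])[...,None]
def rect(q): return cv2.minAreaRect((q[:,:2]*1000).astype(np.float32))
E
python3 - <<'E'
from h import *
for n in("scene","top"):
    z=np.load(n+"0.npz");a=z["K"],z["R"],z["t"];W=cloud(z["d"],*a)
    v,u=np.mgrid[:420,:560]; P=plane(u,v,.072,*a)
    near=np.hypot(P[...,0]-.49,P[...,1]-.05)<.15
    top=near&(abs(W[...,2]-.071)<.004)
    print(n,"plate z",np.median(W[top][:,2]))
    # hole: non-top blob inside the plate
    m=(top).astype(np.uint8); cn,h=cv2.findContours(m,cv2.RETR_CCOMP,cv2.CHAIN_APPROX_NONE)
    for i,c in enumerate(cn):
        if h[0,i,3]>=0 and cv2.contourArea(c)>60:
            f=np.zeros_like(m); cv2.drawContours(f,cn,i,1,-1); f=f.astype(bool)&(m==0)
            q=P[f]; print(" hole",np.round(q.mean(0),4),np.round(np.ptp(q,0),4),f.sum())
    # rails
    rl=near&(W[...,2]>.0735)&(W[...,2]<.08)
    k,lab,st,_=cv2.connectedComponentsWithStats(rl.astype(np.uint8))
    for i in range(1,k):
        if st[i,4]>25: print(" rail",st[i,4],rect(W[lab==i]))
    fl=near&(W[...,2]>.112)&(W[...,2]<.121); print(" flange",rect(W[fl]))
    pl=top&(P[...,0]>0); k,lab,st,_=cv2.connectedComponentsWithStats(pl.astype(np.uint8)); i=1+st[1:,4].argmax(); print(" plate",rect(W[lab==i]))
    ft=near&(W[...,2]>.005)&(W[...,2]<.012); print(" foot",rect(W[ft]))
    for nm,(x,y),zt in(("drift",(.6015,-.2805),.142),("bolt",(.47,.29),.104)):
        f=(np.hypot(W[...,0]-x,W[...,1]-y)<.03)&(abs(W[...,2]-zt)<.004)
        Q=plane(u[f],v[f],zt,*a); (c,r)=cv2.minEnclosingCircle((Q[:,:2]*1000).astype(np.float32)); print(" ",nm,np.round(Q.mean(0),4),np.round(c,1),r,f.sum(),np.median(W[f][:,2]))
        if nm=="bolt":
            w=Q[:,:2]-Q.mean(0)[:2]
            print("  hexwidth",[(g,round(float(np.ptp(w@[np.cos(np.radians(g)),np.sin(np.radians(g))])*1000),1)) for g in range(-30,150,5)])
E
```

```text
scene plate z 0.07301241620441766
 hole [0.4927 0.0544 0.072 ] [0.0355 0.0329 0.    ] 86
 rail 866 ((501.7571716308594, 50.13603210449219), (113.39671325683594, 196.1305389404297), 79.1907730102539)
 rail 38 ((594.140625, 14.845098495483398), (50.20485305786133, 7.7223968505859375), 80.66448974609375)
 flange ((594.7642822265625, 35.29259490966797), (87.98006439208984, 12.14397144317627), 76.92855834960938)
 plate ((505.42510986328125, 51.76679992675781), (109.83199310302734, 194.90261840820312), 78.18822479248047)
 foot ((412.72100830078125, 15.14569091796875), (299.9176025390625, 300.9143981933594), 8.92224407196045)
  drift [ 0.6032 -0.2805  0.142 ] [ 602.7 -280.6] 14.912927627563477 58 0.14293495334580109
  bolt [0.4713 0.2892 0.104 ] [472.  288.2] 19.976848602294922 114 0.1048468802326533
  hexwidth [(-30, 35.6), (-25, 36.5), (-20, 37.0), (-15, 38.0), (-10, 39.0), (-5, 39.6), (0, 39.9), (5, 39.9), (10, 39.6), (15, 39.1), (20, 38.2), (25, 37.0), (30, 37.4), (35, 37.6), (40, 37.5), (45, 37.2), (50, 36.5), (55, 36.0), (60, 35.5), (65, 34.8), (70, 33.8), (75, 32.5), (80, 31.5), (85,
[... 1391 characters left out ...]
5), (305.18365478515625, 295.77593994140625), 82.61795043945312)
  drift [ 0.6007 -0.2794  0.142 ] [ 600.  -279.7] 11.731081008911133 64 0.14282700676322801
  bolt [0.4701 0.291  0.104 ] [469.9 291. ] 16.520231246948242 125 0.10460460764525192
  hexwidth [(-30, 30.5), (-25, 29.7), (-20, 30.2), (-15, 30.5), (-10, 30.6), (-5, 30.4), (0, 30.0), (5, 30.8), (10, 31.4), (15, 31.8), (20, 31.9), (25, 31.9), (30, 31.5), (35, 31.0), (40, 30.9), (45, 30.6), (50, 31.0), (55, 31.8), (60, 32.3), (65, 32.6), (70, 32.6), (75, 32.3), (80, 31.9), (85, 31.1), (90, 30.2), (95, 29.8), (100, 30.1), (105, 30.5), (110, 31.5), (115, 32.2), (120, 32.7), (125, 33.0), (130, 33.0), (135, 32.7), (140, 32.2), (145, 31.5)]
```

```bash
python3 -m inch '[[[0,0,0],[0,0,0.113],1],[[0,0,0],[0,0,0.113],1],[[0,0,0],[0,0,0.113],1],[[0,0,0],[0,0,0.112],1],[[0.03,-0.032,0],[0,0,0],1],[[0.03,-0.032,0],[0,0,0],1],[[0.03,-0.032,0],[0,0,0],1],[[0.03,-0.032,0],[0,0,0],1]]' && python3 -m inch '[[[0.03,-0.032,0],[0,0,0],1],[[0.03,-0.032,0],[0,0,0],1],[[0.03,-0.032,0],[0,0,0],1],[[0.03,-0.032,0],[0,0,0],1],[[0.03,-0.032,0],[0,0,0],1],[[0.03,-0.032,0],[0,0,0],1],[[0.03,-0.032,0],[0,0,0],1],[[0,0,0],[0,0,0],1]]'
cat >> h.py <<'E'
def togo(x,y,z,yaw=None):
    "remaining shift in tool axes, tilt and yaw of the tool"
    from scipy.spatial.transform import Rotation as Ro
    s=manip.state(); M=Ro.from_quat(np.roll(s["tool_rot"],-1)).as_matrix()
    print("t",round(s["time"],2),"pos",np.round(s["tool_pos"],4),"shift",np.round(M.T@(np.array([x,y,z])-s["tool_pos"]),4),"yaw",round(np.arctan2(M[1,0],M[0,0]),4),"zdir",np.round(M[:,2],4),"F",np.round(s["contact_force"],1),"w",round(s["gripper_width"],3),"gf",round(s["grasp_force"],1),"j6",round(s["joint_pos"][5],2))
E
python3 - <<'E'
from h import *
togo(.6017,-.280,.128)
z=np.load("top0.npz");a=z["K"],z["R"],z["t"]
q=plane(np.array([244.9,283.4,264.15]),np.array([201,208.4,204.7]),.076,*a);print(q.round(4))
d=np.array([.983,-.182]);print(q[2,:2]-.065*d)
E
```

```text
time: 1.3
tool_pos: [0.3083, -0.4974, 0.2565]
tool_rot: [0.0, 0.996, -0.091, 0.0]
contact_force: [-0.1, -0.8, -0.5]
gripper_width: 0.996
grasp_force: 0.0
time: 2.1
tool_pos: [0.5576, -0.3127, 0.2563]
tool_rot: [-0.001, 0.996, -0.088, 0.001]
contact_force: [-0.8, -0.5, 0.5]
gripper_width: 1.0
grasp_force: 0.0
t 2.1 pos [ 0.5576 -0.3127  0.2563] shift [ 0.0376 -0.0398  0.1284] yaw -0.1766 zdir [ 0.0013  0.0011 -1.    ] F [-0.8 -0.5  0.5] w 1.0 gf 0.0 j6 1.12
[[ 0.5453  0.0955  0.076 ]
 [ 0.5267 -0.0035  0.076 ]
 [ 0.536   0.046   0.076 ]]
[0.47210078 0.05783474]
```

```bash
python3 -m inch '[[[0.0376,-0.0398,0],[0,0,0],1],[[0,0,0],[0,0,0],1],[[0,0,0.04],[0,0,0],1],[[0,0,0.04],[0,0,0],1],[[0,0,0.03],[0,0,0],1],[[0,0,0],[0,0,0],1]]'
python3 - <<'E'
from h import *
togo(.6017,-.280,.128)
for n in("top","scene"):
    p,d,*a=grab(n); cv2.imwrite(f"pics/{n}1.png",p[:,:,::-1])
    u,v=cv2.projectPoints(np.array([.6,-.28,.14]),cv2.Rodrigues(a[1])[0],a[2],a[0],None)[0].ravel().astype(int)
    cv2.imwrite(f"pics/{n}1c.png",cv2.resize(p[v-45:v+45,u-45:u+45,::-1],None,fx=4,fy=4))
cv2.imwrite("pics/g1.png",np.hstack([cv2.imread("pics/top1c.png"),cv2.imread("pics/scene1c.png")]))
E
```

```text
time: 2.7
tool_pos: [0.5909, -0.2853, 0.14]
tool_rot: [-0.002, 0.996, -0.091, -0.005]
contact_force: [0.1, 0.5, -0.7]
gripper_width: 1.005
grasp_force: 0.0
t 2.7 pos [ 0.5909 -0.2853  0.14  ] shift [ 0.0098 -0.0071  0.0119] yaw -0.1828 zdir [-0.0096  0.0057 -0.9999] F [ 0.1  0.5 -0.7] w 1.005 gf 0.0 j6 1.19
```

View pics/g1.png

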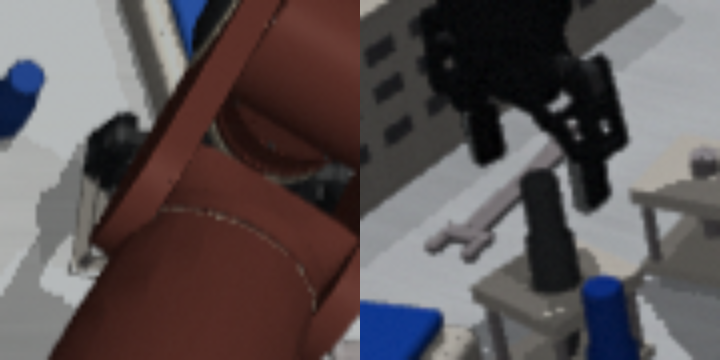

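The scene crop shows the open fingers straddling the drift's grip, which is at (545,200), with a small offset still to correct.

```bash
python3 -m inch '[[[0.0098,-0.0071,0],[0,0,0],1],[[0,0,0.012],[0,0,0],1],[[0,0,0],[0,0,0],1],[[0,0,0],[0,0,0],1]]' >/dev/null
python3 - <<'E'
from h import *
togo(.6017,-.280,.128)
E
python3 -m inch '[[[0,0,0],[0,0,0],0],[[0,0,0],[0,0,0],0],[[0,0,0],[0,0,0],0],[[0,0,0],[0,0,0],0],[[0,0,0],[0,0,0],0],[[0,0,0],[0,0,0],0],[[0,0,0],[0,0,0],0],[[0,0,0],[0,0,0],0]]';  python3 - <<'E'
from h import *
togo(.6017,-.280,.128)
E
```

```text
t 3.2 pos [ 0.6056 -0.2813  0.1342] shift [-0.004  -0.0005  0.0063] yaw -0.1819 zdir [-4.e-04  1.e-04 -1.e+00] F [-0.1 -0.8 -0.4] w 0.998 gf 0.0 j6 1.21
time: 4.0
tool_pos: [0.6057, -0.2816, 0.1347]
tool_rot: [0.0, 0.996, -0.091, 0.0]
contact_force: [-1.2, -0.6, 1.7]
gripper_width: 0.265
grasp_force: 58.8
t 4.0 pos [ 0.6057 -0.2816  0.1347] shift [-0.0042 -0.0009  0.0067] yaw -0.1822 zdir [ 4.e-04 -5.e-04 -1.e+00] F [-1.2 -0.6  1.7] w 0.265 gf 58.8 j6 1.21
```

```bash
python3 -m inch '[[[0,0,-0.02],[0,0,0],0],[[0,0,-0.04],[0,0,0],0],[[0,0,-0.04],[0,0,0],0],[[0,0,-0.04],[0,0,0],0],[[0,0,0],[0,0,0],0]]' && python3 -m inch '[[[-0.0225,-0.0387,0],[0,0,0],0],[[-0.0225,-0.0387,0],[0,0,0],0],[[-0.0225,-0.0387,0],[0,0,0],0],[[-0.0225,-0.0387,0],[0,0,0],0],[[-0.0225,-0.0387,0],[0,0,0],0],[[-0.0225,-0.0387,0],[0,0,0],0],[[-0.0225,-0.0387,0],[0,0,0],0],[[-0.0225,-0.0387,0],[0,0,0],0]]' && python3 -m inch '[[[0,0,0],[0,0,0],0],[[0,0,0],[0,0,0],0],[[0,0,0],[0,0,0],0]]' >/dev/null;  python3 - <<'E'
from h import *
togo(.485,.0557,.27)
p,d,*a=grab("scene"); W=cloud(d,*a)
C=np.array([.481,.0564])
for lo,hi in((.14,.155),(.155,.17),(.185,.2),(.2,.215),(.215,.23)):
    q=W[(np.hypot(*(W[...,:2]-C).transpose(2,0,1))<.03)&(W[...,2]>lo)&(W[...,2]<hi)]; print(lo,hi,len(q),q.mean(0).round(4),np.ptp(q,0).round(3))
cv2.imwrite("pics/s2.png",cv2.resize(p[80:280,200:400,::-1],None,fx=3,fy=3))
E
```

```text
time: 4.5
tool_pos: [0.6079, -0.2826, 0.2813]
tool_rot: [0.002, 0.996, -0.091, 0.005]
contact_force: [0.8, -0.2, -2.5]
gripper_width: 0.262
grasp_force: 60.5
time: 5.3
tool_pos: [0.4825, 0.0573, 0.2709]
tool_rot: [-0.0, 0.996, -0.091, -0.002]
contact_force: [1.3, -0.2, -4.9]
gripper_width: 0.261
grasp_force: 60.5
t 5.6 pos [0.4842 0.0551 0.2725] shift [ 0.0006 -0.0007  0.0025] yaw -0.1828 zdir [-2.6e-03 -3.0e-04 -1.0e+00] F [ 0.5  1.1 -4.4] w 0.263 gf 60.9 j6 1.71
0.14 0.155 9 [0.4814 0.0549 0.1516] [0.006 0.009 0.007]
0.155 0.17 26 [0.4851 0.0569 0.1631] [0.01  0.015 0.014]
0.185 0.2 72 [0.4896 0.0579 0.1926] [0.019 0.028 0.014]
0.2 0.215 72 [0.4903 0.0579 0.2076] [0.026 0.028 0.015]
0.215 0.23 81 [0.4895 0.0586 0.2224] [0.025 0.03  0.015]
```

View pics/s2.png

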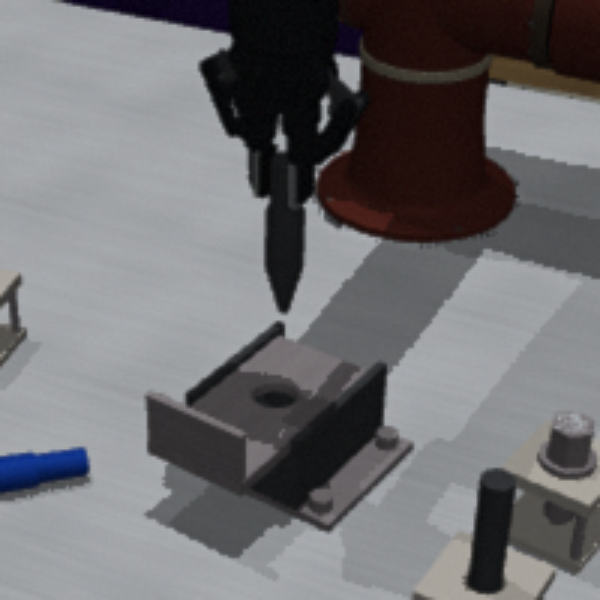

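The scene crop shows the drift gripped upright above the plate hole, with its point at (285,310) and the hole at (275,397). The loose blue look-alike now lies on its side at (40,470), although it was standing earlier. I'll track its position and keep clear of it.

```bash
python3 - <<'E'
from h import *
for n in("scene","top"):
    p,d,*a=grab(n); W=cloud(d,*a); q=p.astype(int)
    m=(q[...,2]>90)&(q[...,0]<60)&(q[...,2]>2*q[...,1])&(W[...,2]>.004)&(W[...,2]<.2)
    k,lab,st,c=cv2.connectedComponentsWithStats(m.astype(np.uint8))
    for i in range(1,k):
        if 30<st[i,4]<900: print(n,st[i],W[lab==i].min(0).round(3),W[lab==i].max(0).round(3))
E
python3 -m inch '[[[0.002,-0.0015,0.02],[0,0,0],0],[[0,0,0.03],[0,0,0],0],[[0,0,0.01],[0,0,0],0],[[0,0,0],[0,0,0],0],[[0,0,0],[0,0,0],0]]' && python3 -m inch '[[[0,0,0.01],[0,0,0],0],[[0,0,0.01],[0,0,0],0],[[0,0,0.01],[0,0,0],0],[[0,0,0],[0,0,0],0],[[0,0,0],[0,0,0],0]]';  python3 - <<'E'
from h import *
togo(.485,.0557,.18)
E
```

```text
scene [175 230  54  13 339] [ 0.572 -0.177  0.018] [ 0.66  -0.076  0.034]
top [417  79  52  66 873] [ 0.703 -0.496  0.066] [ 0.889 -0.365  0.081]
top [383  93  25  44 146] [ 0.724 -0.332  0.067] [ 0.846 -0.272  0.079]
top [163  95  27  63 115] [0.661 0.25  0.064] [0.834 0.312 0.079]
top [401 101  21  29 139] [ 0.745 -0.373  0.068] [ 0.824 -0.318  0.08 ]
top [420 108  18  21  80] [ 0.747 -0.414  0.068] [ 0.803 -0.37   0.078]
top [111 129  17  17  49] [0.693 0.407 0.069] [0.736 0.45  0.078]
top [412 131  16  10  43] [ 0.714 -0.386  0.066] [ 0.74  -0.344  0.079]
top [442 130  10  13  32] [ 0.709 -0.45   0.068] [ 0.742 -0.426  0.078]
top [431 136  26  14  55] [ 0.69  -0.461  0.067] [ 0.724 -0.392  0.08 ]
top [309 166  39  32 336] [ 0.567 -0.179  0.014] [ 0.656 -0.073  0.036]
time: 6.25
tool_pos: [0.4875, 0.0564, 0.2152]
tool_rot: [-0.0, 0.996, -0.091, 0.0]
contact_force: [0.5, 0.2, -4.0]
gripper_width: 0.262
grasp_force: 60.9
time: 6.75
tool_pos: [0.4866, 0.0568, 0.1837]
tool_rot: [0.0, 0.996, -0.091, -0.001]
contact_force: [-0.5, -0.2, -4.3]
gripper_width: 0.261
grasp_force: 60.8
t 6.75 pos [0.4866 0.0568 0.1837] shift [-0.0013  0.0014  0.0037] yaw -0.1822 zdir [-0.0011  0.     -1.    ] F [-0.5 -0.2 -4.3] w 0.261 gf 60.8 j6 1.72
```

```bash
python3 -m inch '[[[-0.003,0,0.005],[0,0,0],0],[[-0.003,0,0.005],[0,0,0],0],[[-0.002,0,0.005],[0,0,0],0],[[0,0,0],[0,0,0],0],[[0,0,0],[0,0,0],0]]';  python3 - <<'E'
from h import *
togo(.476,.0573,.135)
E
```

```text
time: 7.25
tool_pos: [0.4794, 0.0581, 0.1698]
tool_rot: [0.0, 0.996, -0.091, 0.001]
contact_force: [2.8, -1.1, 0.3]
gripper_width: 0.259
grasp_force: 61.3
t 7.25 pos [0.4794 0.0581 0.1698] shift [-0.0032  0.0014  0.0348] yaw -0.1822 zdir [ 1.2e-03 -3.0e-04 -1.0e+00] F [ 2.8 -1.1  0.3] w 0.259 gf 61.3 j6 1.72
```

```bash
python3 -m inch '[[[-0.001,0,0.005],[0,0,0],0],[[-0.001,0,0.005],[0,0,0],0],[[-0.001,0,0.005],[0,0,0],0],[[0,0,0],[0,0,0],0],[[0,0,0],[0,0,0],0]]';  python3 - <<'E'
from h import *
togo(.476,.0573,.135)
E
```

```text
time: 7.75
tool_pos: [0.4746, 0.0588, 0.1525]
tool_rot: [0.0, 0.996, -0.091, -0.002]
contact_force: [2.0, -2.4, -7.0]
gripper_width: 0.258
grasp_force: 60.7
t 7.75 pos [0.4746 0.0588 0.1525] shift [0.0017 0.0012 0.0174] yaw -0.1821 zdir [-0.0039 -0.     -1.    ] F [ 2.  -2.4 -7. ] w 0.258 gf 60.7 j6 1.72
```

```bash
python3 -m inch '[[[0,0.001,0.005],[0,0,0],0],[[0,0,0.005],[0,0,0],0],[[0,0,0.005],[0,0,0],0],[[0,0,0.002],[0,0,0],0],[[0,0,0],[0,0,0],0],[[0,0,0],[0,0,0],0]]';  python3 - <<'E'
from h import *
togo(.476,.0573,.135)
E
```

```text
time: 8.35
tool_pos: [0.4757, 0.0579, 0.1371]
tool_rot: [-0.0, 0.996, -0.091, -0.0]
contact_force: [-0.7, 0.7, -4.9]
gripper_width: 0.261
grasp_force: 60.9
t 8.35 pos [0.4757 0.0579 0.1371] shift [0.0004 0.0005 0.0021] yaw -0.1822 zdir [-8.e-04  3.e-04 -1.e+00] F [-0.7  0.7 -4.9] w 0.261 gf 60.9 j6 1.72
```

```bash
python3 -m inch '[[[0,0,-0.02],[0,0,0],0],[[0,0,-0.03],[0,0,0],0],[[0,0,-0.04],[0,0,0],0],[[0,0,-0.04],[0,0,0],0],[[0,0,-0.01],[0,0,0],0],[[0,0,0],[0,0,0],0],[[0,0,0],[0,0,0],0]]';  python3 - <<'E'
from h import *
togo(.6057,-.2816,.275)
E
python3 -m inch '[[[0.0236,0.0388,0],[0,0,0],0],[[0.0236,0.0388,0],[0,0,0],0],[[0.0236,0.0388,0],[0,0,0],0],[[0.0236,0.0388,0],[0,0,0],0],[[0.0236,0.0388,0],[0,0,0],0],[[0.0236,0.0388,0],[0,0,0],0],[[0.0236,0.0388,0],[0,0,0],0],[[0.0236,0.0388,0],[0,0,0],0]]' >/dev/null&& python3 -m inch '[[[0,0,0],[0,0,0],0],[[0,0,0],[0,0,0],0],[[0,0,0],[0,0,0],0]]' >/dev/null;  python3 - <<'E'
from h import *
togo(.6057,-.2816,.275)
p,d,*a=grab("top"); W=cloud(d,*a); np.savez("top3.npz",p=p,d=d,K=a[0],R=a[1],t=a[2])
v,u=np.mgrid[:420,:560]; P=plane(u,v,.072,*a); near=np.hypot(P[...,0]-.48,P[...,1]-.05)<.15
m=(near&(abs(W[...,2]-.071)<.004)).astype(np.uint8); cn,h=cv2.findContours(m,cv2.RETR_CCOMP,cv2.CHAIN_APPROX_NONE)
for i,c in enumerate(cn):
    if h[0,i,3]>=0 and cv2.contourArea(c)>60:
        f=np.zeros_like(m); cv2.drawContours(f,cn,i,1,-1); f=f.astype(bool)&(m==0); print("hole",P[f].mean(0).round(4))
fl=near&(W[...,2]>.112)&(W[...,2]<.121); print(" flange",rect(W[fl]))
E
```

```text
time: 9.05
tool_pos: [0.475, 0.0578, 0.2749]
tool_rot: [0.0, 0.996, -0.091, -0.002]
contact_force: [-0.6, 0.1, -4.4]
gripper_width: 0.259
grasp_force: 61.0
t 9.05 pos [0.475  0.0578 0.2749] shift [ 0.19    0.3101 -0.0006] yaw -0.1822 zdir [-3.5e-03  2.0e-04 -1.0e+00] F [-0.6  0.1 -4.4] w 0.259 gf 61.0 j6 1.72
t 10.15 pos [ 0.6045 -0.2805  0.2746] shift [ 0.0014  0.0009 -0.0004] yaw -0.1817 zdir [-0.0036  0.0027 -1.    ] F [-0.5  0.4 -5.2] w 0.263 gf 61.4 j6 1.21
hole [0.4727 0.0579 0.072 ]
 flange ((576.6868286132812, 39.587162017822266), (89.36980438232422, 9.698675155639648), 80.15412139892578)
```

```bash
python3 -m inch '[[[0.001,0.001,0.03],[0,0,0],0],[[0,0,0.03],[0,0,0],0],[[0,0,0.01],[0,0,0],0],[[0,0,0],[0,0,0],0],[[0,0,0],[0,0,0],0],[[0,0,0],[0,0,0],0]]' >/dev/null;  python3 - <<'E'
from h import *
togo(.6057,-.2816,.1347)
E
```

```text
t 10.8 pos [ 0.6072 -0.2832  0.21  ] shift [-0.002  -0.0014  0.0753] yaw -0.1818 zdir [ 0.0035 -0.0021 -1.    ] F [-0.3  0.3 -3.6] w 0.264 gf 61.4 j6 1.21
```

```bash
python3 -m inch '[[[0,0,0],[0,0,0],0],[[0,0,0],[0,0,0],0],[[0,0,0],[0,0,0],0]]' >/dev/null;  python3 - <<'E'
from h import *
togo(.6057,-.2816,.1347)
E
python3 -m inch '[[[0,0,0.01],[0,0,0],0],[[0,0,0.01],[0,0,0],0],[[0,0,0.01],[0,0,0],0],[[0,0,0],[0,0,0],0],[[0,0,0],[0,0,0],0],[[0,0,0],[0,0,0],0]]' >/dev/null;  python3 - <<'E'
from h import *
togo(.6057,-.2816,.1347)
E
```

```text
t 11.1 pos [ 0.6063 -0.283   0.208 ] shift [-0.0009 -0.0013  0.0733] yaw -0.1823 zdir [ 8.e-04 -5.e-04 -1.e+00] F [ 0.4 -0.3 -4.3] w 0.261 gf 61.4 j6 1.21
t 11.7 pos [ 0.6064 -0.283   0.1777] shift [-0.0009 -0.0013  0.043 ] yaw -0.1822 zdir [ 6.e-04 -3.e-04 -1.e+00] F [ 0.5 -0.4 -3.3] w 0.26 gf 61.4 j6 1.21
```

Settled readings show about (-0.9, -1.3) mm to correct before the full diameter enters the stand.

```bash
python3 -m inch '[[[-0.0009,-0.0013,0],[0,0,0],0],[[0,0,0.006],[0,0,0],0],[[0,0,0.006],[0,0,0],0],[[0,0,0.006],[0,0,0],0],[[0,0,0],[0,0,0],0],[[0,0,0],[0,0,0],0]]' >/dev/null;  python3 - <<'E'
from h import *
togo(.6057,-.2816,.1347)
E
```

```text
t 12.3 pos [ 0.6052 -0.2813  0.1587] shift [0.0005 0.0003 0.024 ] yaw -0.1822 zdir [-9.e-04  6.e-04 -1.e+00] F [-0.2  0.4 -4.1] w 0.258 gf 61.3 j6 1.21
```

```bash
python3 -m inch '[[[0,0,0.006],[0,0,0],0],[[0,0,0.006],[0,0,0],0],[[0,0,0.006],[0,0,0],0],[[0,0,0.005],[0,0,0],0],[[0,0,0],[0,0,0],0],[[0,0,0],[0,0,0],0],[[0,0,0],[0,0,0],0]]' >/dev/null;  python3 - <<'E'
from h import *
togo(.6057,-.2816,.1347)
E
```

```text
t 13.0 pos [ 0.6055 -0.2815  0.1365] shift [0.0002 0.0001 0.0018] yaw -0.1822 zdir [ 2.e-04 -1.e-04 -1.e+00] F [ 0.5  0.7 -4.7] w 0.26 gf 61.4 j6 1.21
```

```bash
python3 -m inch '[[[0,0,0.0015],[0,0,0],0],[[0,0,0],[0,0,0],0],[[0,0,0],[0,0,0],0],[[0,0,0],[0,0,0],0.5],[[0,0,0],[0,0,0],0.5],[[0,0,0],[0,0,0],0.6],[[0,0,0],[0,0,0],0.6]]';python3 -m inch '[[[0,0,0],[0,0,0],0.6],[[0,0,-0.02],[0,0,0],0.6],[[0,0,-0.04],[0,0,0],0.6],[[0,0,-0.04],[0,0,0],1],[[0,0,-0.03],[0,0,0],1],[[0,0,0],[0,0,0],1],[[0,0,0],[0,0,0],1]]';  python3 - <<'E'
from h import *
togo(.4705,.2902,.27)
for n in("scene","top"):
    p,d,*a=grab(n); cv2.imwrite(f"pics/{n}4.png",p[:,:,::-1]); np.savez(f"{n}4.npz",p=p,d=d,K=a[0],R=a[1],t=a[2])
    W=cloud(d,*a)
    f=(np.hypot(W[...,0]-.6015,W[...,1]+.2805)<.03)&(abs(W[...,2]-.142)<.005); print(n,"drift top",f.sum(),W[f].mean(0).round(4))
E
```

```text
time: 13.7
tool_pos: [0.6059, -0.2817, 0.1356]
tool_rot: [0.0, 0.996, -0.091, 0.001]
contact_force: [1.0, 0.3, 0.6]
gripper_width: 0.599
grasp_force: 0.0
time: 14.4
tool_pos: [0.6058, -0.2816, 0.2659]
tool_rot: [0.0, 0.996, -0.091, 0.001]
contact_force: [0.0, 0.7, -0.4]
gripper_width: 0.998
grasp_force: 0.0
t 14.4 pos [ 0.6058 -0.2816  0.2659] shift [-0.2367 -0.5378 -0.005 ] yaw -0.1822 zdir [ 0.0019 -0.0011 -1.    ] F [ 0.   0.7 -0.4] w 0.998 gf 0.0 j6 1.21
scene drift top 55 [ 0.6026 -0.2783  0.1424]
top drift top 0 [nan nan nan]<stdin>:6: RuntimeWarning: Mean of empty slice.
  ret = um.true_divide(
```

Run:
```python
import cv2,numpy as np
T=cv2.imread("pics/top4.png");s=cv2.imread("pics/scene4.png")
b=cv2.resize(T[210:250,148:188],None,fx=10,fy=10,interpolation=cv2.INTER_CUBIC)
c=cv2.resize(s[150:250,120:220],None,fx=4,fy=4,interpolation=cv2.INTER_CUBIC)
cv2.imwrite("pics/m4.png",np.hstack([b,c]))
```

```text
(no output)
```

View pics/m4.png

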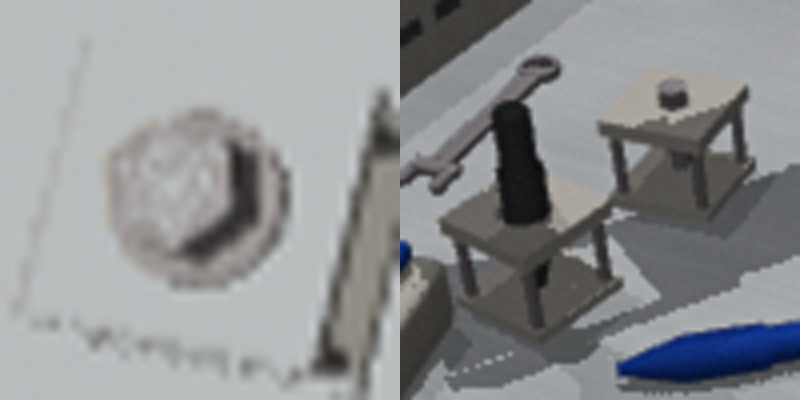

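The stand crop shows the drift standing back in its stand at (520,165). In the top view the bolt's hexagon has flats facing about 95°, 35° and -25° in the world frame. Now to the bolt, with tool yaw about 0.087.

```bash
python3 -m inch '[[[0,0,0],[0,0,-0.135],1],[[0,0,0],[0,0,-0.135],1],[[-0.006,-0.0415,0],[0,0,0],1],[[-0.006,-0.0415,0],[0,0,0],1],[[-0.006,-0.0415,0],[0,0,0],1],[[-0.006,-0.0415,0],[0,0,0],1],[[-0.006,-0.0415,0],[0,0,0],1],[[-0.006,-0.0415,0],[0,0,0],1]]' >/dev/null && python3 -m inch '[[[-0.006,-0.0415,0],[0,0,0],1],[[-0.006,-0.0415,0],[0,0,0],1],[[-0.006,-0.0415,0],[0,0,0],1],[[-0.006,-0.0415,0],[0,0,0],1],[[-0.006,-0.0415,0],[0,0,0],1],[[-0.006,-0.0415,0],[0,0,0],1],[[-0.006,-0.0415,0],[0,0,0],1],[[-0.006,-0.0415,0],[0,0,0],1]]' >/dev/null;python3 -m inch '[[[0,0,0],[0,0,0],1],[[0,0,0],[0,0,0],1],[[0,0,0],[0,0,0],1],[[0,0,0],[0,0,0],1]]' >/dev/null;  python3 - <<'E'
from h import *
togo(.4705,.2902,.102)
z=np.load("scene4.npz");z2=np.load("top4.npz")
for w in(z,z2):   # bolt flange+head check by silhouette of the head top
    a=w["K"],w["R"],w["t"];W=cloud(w["d"],*a)
    f=(np.hypot(W[...,0]-.4705,W[...,1]-.2902)<.03)&(W[...,2]>.1015)&(W[...,2]<.108); print(f.sum(),W[f].mean(0).round(4),rect(W[f]))
E
```

```text
t 16.5 pos [0.4711 0.2888 0.2642] shift [-0.0003 -0.0015  0.1622] yaw 0.086 zdir [-9.e-04 -6.e-04 -1.e+00] F [-0.5 -0.7  0.2] w 1.001 gf 0.0 j6 1.9
107 [0.4719 0.2891 0.1052] ((471.56494140625, 289.14892578125), (28.504531860351562, 34.26747131347656), 76.91172790527344)
117 [0.47   0.2911 0.1046] ((470.2892150878906, 290.11712646484375), (30.34170150756836, 30.0445613861084), 1.5129592418670654)
```

```bash
python3 -m inch '[[[0,-0.0013,0.04],[0,0,0],1],[[0,0,0.04],[0,0,0],1],[[0,0,0.03],[0,0,0],1],[[0,0,0.02],[0,0,0],1],[[0,0,0.015],[0,0,0],1],[[0,0,0.01],[0,0,0],1],[[0,0,0.005],[0,0,0],1],[[0,0,0],[0,0,0],1]]';python3 -m inch '[[[0,0,0],[0,0,0],1],[[0,0,0],[0,0,0],1],[[0,0,0],[0,0,0],1]]' >/dev/null;  python3 - <<'E'
from h import *
togo(.471,.2901,.102)
E
```

```text
time: 17.3
tool_pos: [0.471, 0.2911, 0.1049]
tool_rot: [-0.0, 0.999, 0.044, 0.0]
contact_force: [0.3, -0.4, 0.2]
gripper_width: 1.004
grasp_force: 0.0
t 17.6 pos [0.4712 0.2916 0.1057] shift [-0.0004  0.0014  0.0037] yaw 0.0879 zdir [ 1.5e-03  7.0e-04 -1.0e+00] F [0.5 0.5 0.2] w 1.0 gf 0.0 j6 1.9
```

```bash
python3 -m inch '[[[0,0.0012,0.003],[0,0,0],1],[[0,0,0],[0,0,0],0],[[0,0,0],[0,0,0],0],[[0,0,0],[0,0,0],0],[[0,0,0],[0,0,0],0],[[0,0,0],[0,0,0],0],[[0,0,0],[0,0,0],0],[[0,0,0],[0,0,0],0]]';python3 -m inch '[[[0,0,0],[0,0,0],0],[[0,0,0],[0,0,0],0]]' >/dev/null;  python3 - <<'E'
from h import *
togo(.471,.2901,.102)
E
```

```text
time: 18.4
tool_pos: [0.4711, 0.2903, 0.1021]
tool_rot: [-0.0, 0.999, 0.044, 0.0]
contact_force: [0.7, 1.5, 1.5]
gripper_width: 0.337
grasp_force: 59.8
t 18.6 pos [0.4711 0.2903 0.1021] shift [-0.0001  0.0002  0.0001] yaw 0.0878 zdir [ 7.e-04  5.e-04 -1.e+00] F [0.  1.2 2. ] w 0.338 gf 59.8 j6 1.9
```

```bash
python3 -m inch '[[[0,0,-0.02],[0,0,0],0],[[0,0,-0.04],[0,0,0],0],[[0,0,-0.04],[0,0,0],0],[[0,0,-0.015],[0,0,0],0],[[0,0,0],[0,0,0],0],[[0,0,0],[0,0,0],0]]' && python3 -m inch '[[[-0.0032,0.0385,0],[0,0,0],0],[[-0.0032,0.0385,0],[0,0,0],0],[[-0.0032,0.0385,0],[0,0,0],0],[[-0.0032,0.0385,0],[0,0,0],0],[[-0.0032,0.0385,0],[0,0,0],0],[[-0.0032,0.0385,0],[0,0,0],0],[[0,0,0],[0,0,0],0],[[0,0,0],[0,0,0],0]]' >/dev/null; python3 -m inch '[[[0,0,0],[0,0,0],0],[[0,0,0],[0,0,0],0],[[0,0,0],[0,0,0],0]]' >/dev/null;  python3 - <<'E'
from h import *
togo(.472,.058,.106)
p,d,*a=grab("scene"); W=cloud(d,*a)
for lo,hi in((.11,.125),(.125,.14),(.14,.16)):
    q=W[(np.hypot(W[...,0]-.472,W[...,1]-.058)<.02)&(W[...,2]>lo)&(W[...,2]<hi)]; print(lo,hi,len(q),q.mean(0).round(4),np.ptp(q,0).round(3))
cv2.imwrite("pics/s5.png",cv2.resize(p[120:270,220:370,::-1],None,fx=4,fy=4))
E
```

```text
time: 19.2
tool_pos: [0.4698, 0.2895, 0.2144]
tool_rot: [0.001, 0.999, 0.044, -0.002]
contact_force: [-0.9, -0.0, -4.2]
gripper_width: 0.339
grasp_force: 61.9
t 20.3 pos [0.4718 0.0592 0.2164] shift [0.0002 0.0012 0.1104] yaw 0.0896 zdir [-8.e-04  1.e-04 -1.e+00] F [-0.5  0.4 -2.9] w 0.335 gf 62.2 j6 1.45<stdin>:5: RuntimeWarning: Mean of empty slice.
  ret = um.true_divide(
Traceback (most recent call last):
ValueError: zero-size array to reduction operation maximum which has no identity
```

```bash
python3 -m inch '[[[0,0.0012,0.02],[0,0,0],0],[[0,0,0.012],[0,0,0],0],[[0,0,0],[0,0,0],0],[[0,0,0],[0,0,0],0]]' >/dev/null;  python3 - <<'E'
from h import *
togo(.472,.058,.106)
p,d,*a=grab("scene"); W=cloud(d,*a)
for lo,hi in((.085,.1),(.1,.12),(.12,.14)):
    q=W[(np.hypot(W[...,0]-.472,W[...,1]-.058)<.02)&(W[...,2]>lo)&(W[...,2]<hi)]; print(lo,hi,len(q),np.nanmean(q,0).round(4) if len(q) else 0)
cv2.imwrite("pics/s5.png",cv2.resize(p[120:270,220:370,::-1],None,fx=4,fy=4))
E
```

```text
t 20.75 pos [0.4719 0.0573 0.1846] shift [ 0.0003 -0.0007  0.0786] yaw 0.0882 zdir [-9.e-04  1.e-04 -1.e+00] F [ 0.9 -0.9 -2.2] w 0.34 gf 62.3 j6 1.45
0.085 0.1 7 [0.4783 0.0596 0.0973]
0.1 0.12 72 [0.479  0.0586 0.1105]
0.12 0.14 68 [0.4791 0.0579 0.1305]
```

View pics/s5.png

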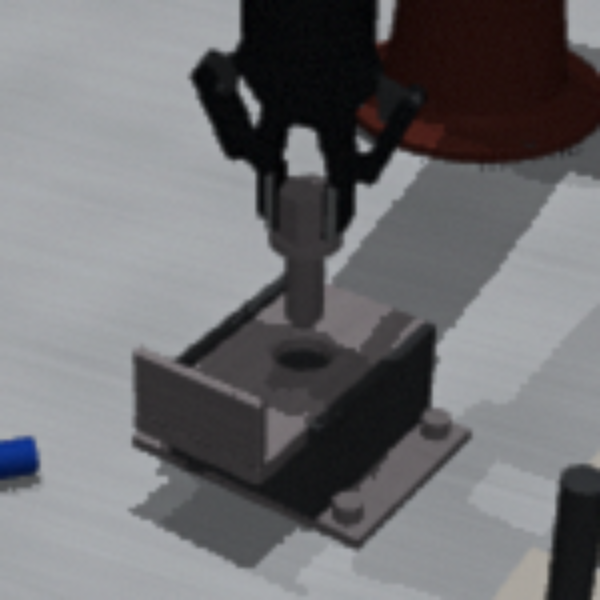

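The crop shows the bolt held upright, with its foot at (303,322) directly over the plate hole at (303,353). Lowering it now.

```bash
python3 -m inch '[[[0,-0.0012,0.01],[0,0,0],0],[[0,0,0.01],[0,0,0],0],[[0,0,0.01],[0,0,0],0],[[0,0,0],[0,0,0],0],[[0,0,0],[0,0,0],0]]';python3 -m inch '[[[0,0,0.01],[0,0,0],0],[[0,0,0.01],[0,0,0],0],[[0,0,0.01],[0,0,0],0],[[0,0,0],[0,0,0],0],[[0,0,0],[0,0,0],0]]'
python3 - <<'E'
from h import *
togo(.472,.058,.106)
E
```

```text
time: 21.3
tool_pos: [0.4716, 0.0583, 0.1541]
tool_rot: [-0.0, 0.999, 0.044, -0.001]
contact_force: [-0.9, -0.5, -2.5]
gripper_width: 0.339
grasp_force: 62.3
time: 21.8
tool_pos: [0.4716, 0.0583, 0.1242]
tool_rot: [-0.0, 0.999, 0.044, -0.001]
contact_force: [-0.3, 0.3, -3.4]
gripper_width: 0.339
grasp_force: 62.3
t 21.8 pos [0.4716 0.0583 0.1242] shift [0.0004 0.0003 0.0182] yaw 0.0878 zdir [-1.2e-03  1.0e-04 -1.0e+00] F [-0.3  0.3 -3.4] w 0.339 gf 62.3 j6 1.45
```

No contact. Lowering the rest of the way until it seats.

```bash
python3 -m inch '[[[0,0,0.008],[0,0,0],0],[[0,0,0.006],[0,0,0],0],[[0,0,0.002],[0,0,0],0],[[0,0,0],[0,0,0],0],[[0,0,0],[0,0,0],0]]';python3 -m inch '[[[0,0,0.001],[0,0,0],0],[[0,0,0.001],[0,0,0],0],[[0,0,0],[0,0,0],0],[[0,0,0],[0,0,0],0]]'
python3 - <<'E'
from h import *
togo(.472,.058,.106)
E
```

```text
time: 22.3
tool_pos: [0.4721, 0.0583, 0.1089]
tool_rot: [0.0, 0.999, 0.044, 0.0]
contact_force: [-0.8, -0.2, -2.6]
gripper_width: 0.34
grasp_force: 62.3
time: 22.7
tool_pos: [0.472, 0.0583, 0.1068]
tool_rot: [-0.0, 0.999, 0.044, 0.0]
contact_force: [-0.3, -0.2, -2.1]
gripper_width: 0.338
grasp_force: 62.3
t 22.7 pos [0.472  0.0583 0.1068] shift [-0.      0.0003  0.0008] yaw 0.0878 zdir [ 1.e-04  0.e+00 -1.e+00] F [-0.3 -0.2 -2.1] w 0.338 gf 62.3 j6 1.45
```

```bash
python3 -m inch '[[[0,0,0.001],[0,0,0],0],[[0,0,0],[0,0,0],0],[[0,0,0],[0,0,0],0]]'; python3 -m inch '[[[0,0,0],[0,0,0],0.5],[[0,0,0],[0,0,0],0.6],[[0,0,0],[0,0,0],0.6],[[0,0,0],[0,0,0],0.6],[[0,0,-0.01],[0,0,0],0.6],[[0,0,-0.03],[0,0,0],0.6],[[0,0,-0.04],[0,0,0],0.6],[[0,0,-0.04],[0,0,0],0.6]]' && python3 -m inch '[[[0,0,-0.04],[0,0,0],0.6],[[0,0,0],[0,0,0],0.6],[[0,0,0],[0,0,0],0.6],[[0,0,0],[0,0,0],0.6]]' >/dev/null
python3 - <<'E'
from h import *
togo(.472,.058,.106)
p,d,*a=grab("scene"); W=cloud(d,*a)
q=W[(np.hypot(W[...,0]-.472,W[...,1]-.058)<.025)&(W[...,2]>.1)&(W[...,2]<.13)]; print(len(q),q.mean(0).round(4),np.percentile(q[:,2],[50,90]))
fl=W[(np.hypot(W[...,0]-.472,W[...,1]-.058)<.025)&(W[...,2]>.0755)&(W[...,2]<.082)]; print("flange",len(fl),np.median(fl[:,2]))
cv2.imwrite("pics/s6.png",cv2.resize(p[130:280,120:320,::-1],None,fx=4,fy=4))
E
```

```text
time: 23.0
tool_pos: [0.4722, 0.0583, 0.1061]
tool_rot: [0.0, 0.999, 0.044, 0.0]
contact_force: [-0.8, 0.3, -0.2]
gripper_width: 0.339
grasp_force: 62.4
time: 23.8
tool_pos: [0.4715, 0.0583, 0.2275]
tool_rot: [-0.0, 0.999, 0.044, -0.0]
contact_force: [1.1, -0.5, 0.6]
gripper_width: 0.602
grasp_force: 0.0
t 24.2 pos [0.4714 0.0583 0.2648] shift [0.0009 0.0004 0.1588] yaw 0.0878 zdir [-1.8e-03  1.0e-04 -1.0e+00] F [-0.6 -0.6 -0.3] w 0.602 gf 0.0 j6 1.45
121 [0.4756 0.0574 0.1079] [0.10893644 0.11110024]
flange 79 0.07948331506978593
```

View pics/s6.png

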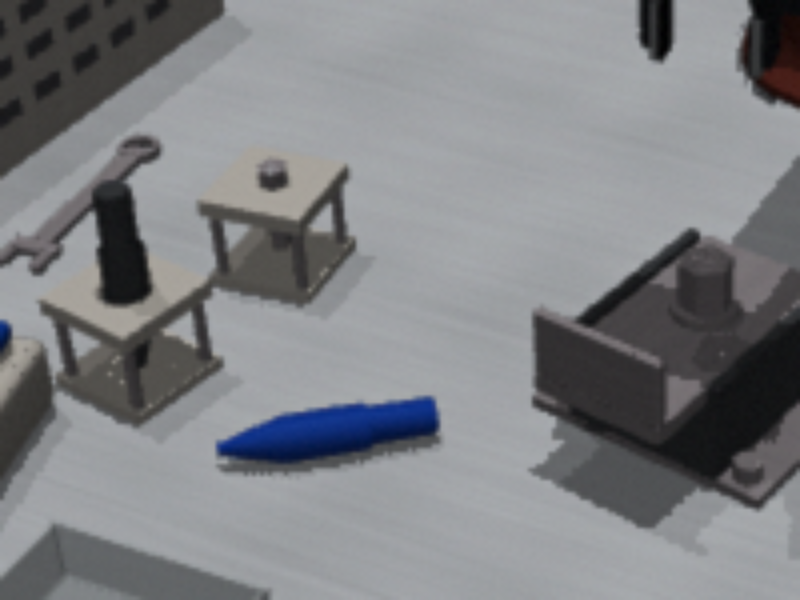

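The crop shows the bolt seated with its flange flat on the plate at (705,290), the drift back in its stand at (120,245), and the gripper clear. Measured heights agree: head top about 0.108 m, flange about 0.079 m.

```bash
python3 -c "
from plant import manip
print(manip.job_done())"
```

```text
the job is handed in; nothing more can be done
None
```

The job is handed in at about 24 s: the drift brought the holes into line and is back in its stand, and the bolt is seated with its flange flat on the plate and released; the loose blue look-alike fell over between 2.7 and 5.6 s, while I was gripping and carrying the drift; I saw no contact with it but can't rule out a brush, and left it lying on the bench.

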